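# Set the sample stage with the backlash taken up, and lock it

## Robot

A 6-joint arm with a two-finger parallel gripper is mounted at the origin on a cart in front of the work surface, level with it; the furniture and walls round the work are solid. World frame = base frame: x ahead of the robot, y to its left, z up, the work surface at z = 0. Lengths are in m, angles in degrees, forces in N, time in s.
With the tool pointing down it reaches from about 0.4 to 0.825 m from the base axis. Payload 7 kg.
Tool frame: the origin (TCP) lies at the very end of the fingers, on their centre line; the grasp point (between the pads) lies 19 mm behind it; z points along the fingers, y is the line along which they close (so a half turn about z gives the same grasp; the last joint's range is limited). The gripper opens to 88 mm and grips with 3 to 60 N. Pads are 19 mm wide; open, the fingers measure 130 mm over their backs; the gripper's body (78 mm by 193 mm) begins 47 mm behind the grasp point.
Start: joints at [-53.394, 20.546, 0.682, 0, -70.136, -16.507], TCP at [0.232, -0.634, 0.188] pointing down, gripper open.
Joint ranges: [-176.03, 176.03], [-82.01, 121.73], [-58.28, 71.71], [-173.87, 95.51], [-174.79, -0.11], [-173.66, 173.66]. Speed limits (degrees/s): [136.94, 136.94, 172.46, 180, 180, 180].

## Interface

Orientations are given as [roll, pitch, yaw] about the fixed x, y, z axes, in that order (R = Rz(yaw) Ry(pitch) Rx(roll)).
In Python, from plant import r gives the robot as it stands. The module is installed in compiled form; this text tells all that it offers.
- The arm moves only by the tool jog_arm, never from a script. Its arguments are lists of equal length, an entry for each row: "travel": the shift along the tool's x, y, z each as a share of 50 cm, from -1 to 1, a list of three; "dr": the turn, a rotation vector about the tool's x, y, z each as a share of 360 degrees, from -1 to 1, a list of three; "claw": the opening, from 0 (shut) to 1 (fully open). A call has exactly 10 rows; each row is the pose to reach, as a shift and turn from the pose commanded when the call began, along the tool's axes at that moment, turning the shorter way round; what a row does not reach only later rows make up. A row lasts 1/8 s, in which the tool goes at most 62.5 mm and 10.7 degrees, less where a joint would pass 70% of its speed; a pose out of reach is approached as far as the arm can. A call with a number of a shift or a turn outside -1 to 1 is refused whole. A call with a gripper value outside its range is refused whole. The fingers move at their own pace and stop on an object; "newtons" is the grip in N (left out, the last holds). Time passes only in rows, so rows that repeat a pose let the fingers close, or fill a call up. It gives the time, the measured TCP pose, the force, the opening and the grip force at its end, in the units of the state.
- r.get_state(): the state, without advancing time (a new reading comes with each control period).
- r.capture(name): name is "scene" or "top" or "wrist"; returns a dict with "pixels" (480x640x3 uint8, red, green, blue), "range_z" (480x640 float32, m along the optical axis (not along the pixel's ray), 0 where there is no reading), "fx", "fy", "cx", "cy" (pixels), "dist_coeffs" ([k1, k2, p1, p2, k3] as OpenCV has them; the pictures are not rectified), "position" and "attitude" of the camera in the world; the wrist camera has in their place "hand_eye" (4x4, takes a point from camera to tool coordinates, whose origin is the TCP and whose axes are the flange's). Camera axes: x right, y up, looking along -z (the intrinsics and any distortion apply to the point x, -y, -z); pixel columns grow to the right and rows downward; lengths in m; the calibration is good to about 2 mm. A picture is of the moment at which its call begins: read the wrist's pose just before it.
- r.close_job(): hands the job in; it is judged then, once.
Trained networks look in the newest picture that a camera, given by its name, has taken for a name from the list of things; names that differ only in an ending like _2 or _b are one class to them, and where a whole thing is asked for, a point or a joint stands for the part that bears it (a point fixed in the world has none). Each returns a list of dicts, best first, with "conf" (0 to 1); they miss things now and then, are a little off and sometimes report something else, mostly with a low value. They report only what shows in the picture. A call takes as long as a camera call.
- r.boxes_of(name, camera): "extent" ([left, top, right, bottom] in pixels, round what is visible of it).
- r.regions_of(name, camera): "pixels" (480x640 bool, what is visible of it) and "extent" ([left, top, right, bottom] in pixels, round what is visible of it).
- r.tip_of(name, camera): "at" ([column, row] in pixels: a listed point, or the origin of a listed thing).
The state is a dict: "time_s": time; "joints": joint angles; "qd": joint speeds; "joint_torque": joint torques, N m; "tcp_pos": TCP position; "eef_rot": TCP orientation; "contact_force": force on the tool from outside, world axes, zero at the start; "moment": the same for the moment, N m; "gripper_width": finger opening in m; "gripper_force": force on a finger pad.
Only numpy, scipy, OpenCV 4.12 (cv2) and the standard library are available. Lean on these libraries where they do the work, as an engineer would, in place of code of your own. Each camera call takes 0.05 s, during which the arm holds its last target. There are 200 camera calls.

## Task

The beaker's carriage stands past the index fin of the screw stage (on the side away from the knob) and its screw has play. Turn the knob anticlockwise until the carriage's pointer fin has gone back clearly past the index fin (by 5 mm or so), then turn it clockwise so that the pointer comes to stand level with the index fin, with the screw's tongue left pressing the carriage away from the knob. After that swing the lock lever over to its stop; leave the index rider and the things standing around where they are.

Things in the scene. Friction and masses are not known exactly. Their poses are not given: they have to be found in the camera images.
- knob_grip (a point): Grip point of the black bar knob on the gearbox at the stage's right end, on the knob's axis. The bar is 62 mm long, 16 mm thick, 42 mm high on a flange 68 mm across; the point is 24 mm above the flange, 18 mm below the bar's top, 120 mm above the table. z: out along the knob's axis, 30 degrees from vertical, leaning to stage -x (grip with the tool along -z). x: along the bar; y: across it; both turn with it.
- knob (a joint): Knob angle in rad, from -3.9 to 1.8, near 0 at the start; grows as it is turned clockwise seen from in front of the knob (that is, a rotation about the knob_grip's -z). Each rad clockwise moves the tongue 10 mm away from the knob. Friction about 0.1 N m; stays where it is left.
- tongue (a point): Top part of the upright dark steel tongue (12 mm thick along the travel, 26 mm wide) of the screw's nut, which stands in the carriage's slot; point 60 mm above the table. Axes as the stage.
- slot (a point): Middle of the carriage's slot (18 mm long along the travel), 60 mm above the table; y: the travel, away from the knob. The tongue has 3 mm of play either side: tongue minus slot along y is +3 mm while it presses the carriage away from the knob, -3 mm while it pulls it back. The carriage rubs (3 N) and stays where it is left.
- pointer (a point): Top of the carriage's pointer, a dark upright fin 4 mm thick along the travel, mid-way along the carriage's front edge, 66 mm above the table. Axes as the stage. The carriage is an aluminium plate 92 x 110 mm, top 54 mm above the table; the beaker fixed on it is 46 mm across, its rim 112 mm above the table. It can travel 36 mm towards the knob.
- index_fin (a point): Top of the index rider's fin, 4 mm thick, just in front of the pointer fin, 66 mm above the table, on the scale bar along the stage's front edge. Stiff (15 N), must stay. y: along the travel, away from the knob. At the start the pointer stands 9 to 21 mm past it in +y; level means pointer minus index along y is 0.
- lever_pin (a point): Middle of the gripping length of the lock lever's upright round black pin, 18 mm across, free from 62 to 103 mm above the table; this point is 84 mm above the table. At the left-hand end of the stage, 60 mm from the lever's pivot.
- lever_pivot (a point): Point on the lever's vertical pivot axis at the height of lever_pin; the bar below the pin is 14 mm wide and its top 63 mm above the table.
- lever (a joint): Lock lever angle in rad about the vertical pivot: 0 = pointing to the left along the stage (unlocked), grows as it swings anticlockwise seen from above, towards the robot; stop at 1.25 (locked). Starts at 0 to 0.3. About 2 N at the pin moves it; it stays where it is left and moves nothing else.
- stage: The fixed stage, base plate 126 x 360 mm; origin in the table's plane below the carriage's place at the start; x away from the robot, y along the travel, away from the knob (to the robot's left), z up. The gearbox at its right end is up to 105 mm high.
- timer: low white bench timer 60x62x29 mm, in front of the stage; bystander, origin at its underside
- label_tape: yellow tape roll, 55 mm across, 19 mm high, in front of the stage; bystander, origin at its underside
- screwdriver: screwdriver 165 mm long lying to the left of the stage; bystander, origin at its underside
- bottle_clear: reagent bottle, 58 mm across, 115 mm high, left of the stage; bystander, origin at its underside
- bottle_dropper: small brown dropper bottle, 37 mm across, 85 mm high, right of the gearbox; bystander, origin at its underside
- film_roll_box: carton 50x115x50 mm, right of the gearbox; bystander, origin at its underside

How it is judged:
By the outcome, as a careful person would: the job done as asked, in the order asked, and still so for the second after the job is handed in, with the robot touching nothing.
It also fails if it takes over 72 s, if anything falls off the work surface, if the arm or the gripper's body presses on something with over 40 N, if the wrist force passes 120 N, or if a joint passes its speed limit or range.

## Working session

There is one attempt and no reset: what is moved stays moved. The work goes in short steps, Python scripts to look and compute and a tool call to move; the robot and the scene stay as the last step left them, time stands still between calls to the robot, and variables do not carry over. Pictures are saved under pics/ and viewed, at most 10 in all, crops included, and the job is handed in when it is done.

Besides the shell and the picture viewer there is one more tool, called after "Call:" as name(argument=value, ...) on one line, values as JSON. jog_arm: Moves the arm, as the interface text tells. Its arguments: {"type":"object","properties":{"travel":{"type":"array"},"dr":{"type":"array"},"claw":{"type":"array"},"newtons":{"type":"number"}},"required":["travel","dr","claw"]}

```bash
mkdir -p pics
cat > h.py <<'E'
import numpy as np, cv2
from scipy.spatial.transform import Rotation as R
from plant import r
def cam(n):
    s=r.get_state(); c=r.capture(n)
    if n=="wrist":
        T=np.eye(4);T[:3,:3]=rot(s['eef_rot']);T[:3,3]=s['tcp_pos'];T=T@np.array(c['hand_eye'])
    else:
        T=np.eye(4);a=np.array(c['attitude']);T[:3,:3]=a if a.shape==(3,3) else rot(a);T[:3,3]=c['position']
    c['T']=T;return c
def rot(a):
    a=np.array(a,float)
    return R.from_euler('xyz',a,degrees=True).as_matrix()
def ray(c,p):
    K=np.array([[c['fx'],0,c['cx']],[0,c['fy'],c['cy']],[0,0,1]])
    u=cv2.undistortPoints(np.array([[p]],float),K,np.array(c['dist_coeffs'],float))[0,0]
    return c['T'][:3,:3]@np.array([u[0],-u[1],-1]), c['T'][:3,3]
def atz(c,p,z):
    d,o=ray(c,p);return o+d*(z-o[2])/d[2]
def atdepth(c,p):
    d,o=ray(c,p);x,y=int(round(p[0])),int(round(p[1]))
    return o+d*c['range_z'][y,x]
def save(c,n): cv2.imwrite('pics/'+n,c['pixels'][:,:,::-1])
E
python3 - <<'E'
from h import *
print(r.get_state())
H=dict(knob_grip=.12,tongue=.06,slot=.06,pointer=.066,index_fin=.066,lever_pin=.084,lever_pivot=.084,stage=0,timer=0,label_tape=0,screwdriver=0,bottle_clear=0,bottle_dropper=0,film_roll_box=0)
for n in("top","scene"):
    c=cam(n);save(c,n+'1.png');print(n,c['position'],c['attitude'],c['dist_coeffs'])
    for k,z in H.items():
        for t in r.tip_of(k,n)[:2]:
            print(k,round(t['conf'],2),np.round(t['at'],1),np.round(atz(c,t['at'],z),4))
E
```

```text
{'time_s': 0.0, 'joints': array([-5.33945529e+01,  2.05905462e+01,  6.32088711e-01, -1.99256854e-02,
       -7.01366598e+01, -1.65068046e+01]), 'qd': array([ 0.03627169, -0.00882134, -0.02789095, -0.04884251, -0.0108358 ,
       -0.00749327]), 'joint_torque': array([ 2.26515564e-03, -5.82724142e+01,  2.93050933e+01,  6.99721009e+00,
        6.93308990e-03, -1.43171255e-04]), 'tcp_pos': array([ 0.23171827, -0.63336787,  0.1869206 ]), 'eef_rot': array([ 1.79903480e+02, -9.06884436e-03, -1.59908136e+02]), 'contact_force': array([-1.11531359, -0.27609743, -0.34186667]), 'moment': array([ 0.01867217,  0.00404867, -0.03046705]), 'gripper_force': 0.0, 'gripper_width': 0.08767964256666062}
top [ 0.34256435 -0.10327148  1.65597001] [  5.60514844  -0.35904432 -88.78696047] [0.03037487 0.         0.         0.         0.        ]
knob_grip 0.91 [369.7 232.2] [ 0.5259 -0.2652  0.12  ]
tongue 0.37 [320.5 238.7] [ 0.5094 -0.1192  0.06  ]
slot 0.88 [320.  235.4] [ 0.5197 -0.1174  0.06  ]
slot 0.54 [257.5 237. ] [0.5105 0.076  0.06  ]
pointer 0.81 [320.9 257. ] [ 0.4522 -0.1215  0.066 ]
index_fin 0.
[... 1060 characters left out ...]
0.62 [332.9 238.4] [ 0.467  -0.1369  0.066 ]
lever_pin 0.58 [255.1 270.5] [0.5175 0.0844 0.084 ]
lever_pin 0.52 [269.2 252.1] [0.5387 0.0194 0.084 ]
lever_pivot 0.68 [268.6 252.3] [0.5393 0.0209 0.084 ]
stage 0.8 [311.3 252.4] [ 0.5223 -0.1115 -0.    ]
timer 0.69 [333.6 290.6] [ 0.3867 -0.0464  0.    ]
label_tape 0.79 [355.5 257.4] [ 0.4195 -0.1751  0.    ]
screwdriver 0.85 [229.8 351.4] [0.4426 0.2376 0.    ]
screwdriver 0.59 [376.4 185. ] [ 0.5795 -0.4864  0.    ]
bottle_clear 0.86 [240.9 312.2] [0.508  0.1505 0.    ]
bottle_dropper 0.58 [360.4 202.4] [ 0.5608 -0.3778  0.    ]
film_roll_box 0.74 [375.2 185.5] [ 0.5807 -0.4816  0.    ]
film_roll_box 0.52 [228.7 349.9] [0.4474 0.2368 0.    ]
```

```bash
python3 - <<'E'
import cv2,numpy as np
a=cv2.imread('pics/top1.png')[195:290,195:445];b=cv2.imread('pics/scene1.png')[160:360,200:400]
a=cv2.resize(a,(790,300),interpolation=cv2.INTER_CUBIC);b=cv2.resize(b[:, :],(500,500))
cv2.imwrite('pics/a1.png',a);cv2.imwrite('pics/b1.png',b)
E
python3 -c "
from h import *
c=r.capture('wrist');print(c['hand_eye'],c['fx'],c['cx'],c['cy'])"
```

```text
[[-2.90754556e-04  9.59056012e-01  2.83216314e-01  7.48558734e-02]
 [ 9.99999957e-01  2.67456797e-04  1.20926980e-04 -5.13070420e-04]
 [ 4.02276189e-05  2.83216337e-01 -9.59056049e-01 -1.96330556e-01]
 [ 0.00000000e+00  0.00000000e+00  0.00000000e+00  1.00000000e+00]] 429.2936225582088 325.0935992759657 239.76200777217989
```

View pics/a1.png

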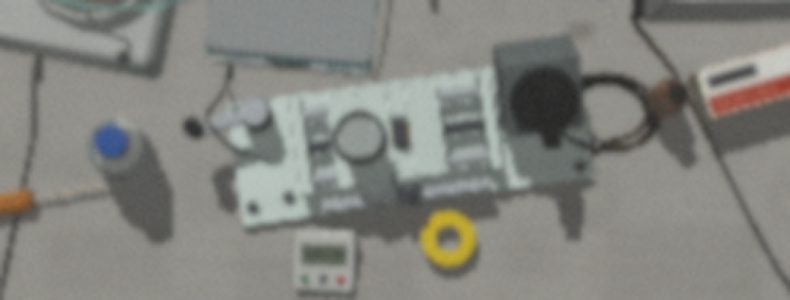

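View pics/b1.png

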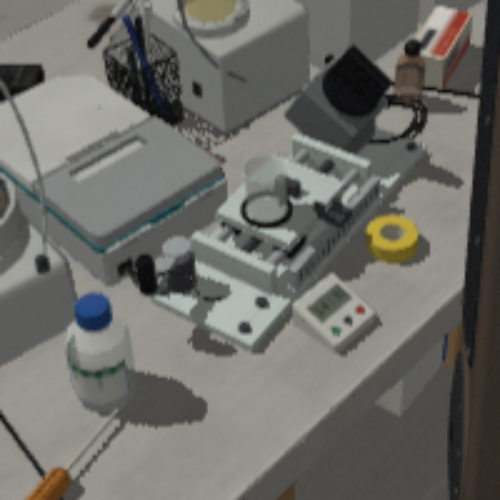

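```bash
cat >> h.py <<'E'
def go(p,Rt,p0=None,R0=None):
    s=r.get_state(); p0=np.array(s['tcp_pos']) if p0 is None else p0; R0=rot(s['eef_rot']) if R0 is None else R0
    d=R0.T@(np.array(p)-p0); w=R.from_matrix(R0.T@Rt).as_rotvec(degrees=True)
    print('travel',np.round(d/.5,4),'dr',np.round(w/360,4),'rows>=',round(max(np.linalg.norm(d)/.0625,np.linalg.norm(w)/10.7),1))
E
python3 -c "
from h import *
go([.405,-.17,.225],rot([180,0,-172]))"
```

```text
travel [-0.6439  0.7523 -0.0743] dr [ 0.     -0.      0.0336] rows>= 7.9
```

Call:
jog_arm(travel=[[-0.644, 0.752, -0.074], [-0.644, 0.752, -0.074], [-0.644, 0.752, -0.074], [-0.644, 0.752, -0.074], [-0.644, 0.752, -0.074], [-0.644, 0.752, -0.074], [-0.644, 0.752, -0.074], [-0.644, 0.752, -0.074], [-0.644, 0.752, -0.074], [-0.644, 0.752, -0.074]], dr=[[0, 0, 0.0336], [0, 0, 0.0336], [0, 0, 0.0336], [0, 0, 0.0336], [0, 0, 0.0336], [0, 0, 0.0336], [0, 0, 0.0336], [0, 0, 0.0336], [0, 0, 0.0336], [0, 0, 0.0336]], claw=[1, 1, 1, 1, 1, 1, 1, 1, 1, 1])

```text
time_s: 2.8
tcp_pos: [0.4051, -0.1698, 0.225]
eef_rot: [-180.0, 0.0, -171.9]
contact_force: [-0.2, -0.4, 0.2]
gripper_width: 0.0881
gripper_force: 0.0
```

```bash
cat > look.py <<'E'
from h import *
import sys
s=r.get_state();print(s['time_s'],np.round(s['joints'],1),np.round(s['tcp_pos'],4),np.round(s['eef_rot'],2),s['gripper_width'])
c=cam('wrist');save(c,sys.argv[1])
H=dict(knob_grip=.12,tongue=.06,slot=.06,pointer=.066,index_fin=.066,lever_pin=.084,lever_pivot=.084)
for k,z in H.items():
    for t in r.tip_of(k,'wrist')[:2]:
        print(k,round(t['conf'],2),np.round(t['at'],1),np.round(atz(c,t['at'],z),4))
E
python3 look.py w1.png
```

```text
2.8 [  3.1  -3.9 -23.7  -0.  -70.2 -85.1] [ 0.4051 -0.1698  0.225 ] [-1.8000e+02  1.0000e-02 -1.7191e+02] 0.08812592810866512
tongue 0.65 [358.4 328.4] [ 0.5183 -0.1224  0.06  ]
slot 0.79 [356.1 325.4] [ 0.5155 -0.125   0.06  ]
slot 0.6 [320.7 199.8] [ 0.4021 -0.1742  0.06  ]
pointer 0.74 [372.3 281.2] [ 0.4672 -0.1188  0.066 ]
index_fin 0.82 [359.8 269.2] [ 0.4576 -0.1317  0.066 ]
```

View pics/w1.png

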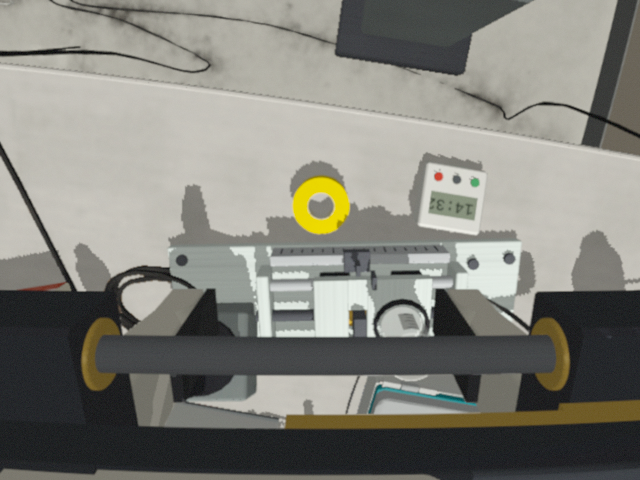

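Run:
```python
from h import *
import h
h.r=type('x',(),{})
from plant import r
s=r.get_state();c=r.capture('wrist')
T=np.eye(4);T[:3,:3]=rot(s['eef_rot']);T[:3,3]=s['tcp_pos'];c['T']=T@np.array(c['hand_eye'])
for a,b,z in [((172,247),(518,242),.012),((272,259),(352,257),.05)]:
    d=atz(c,b,z)-atz(c,a,z);print(np.degrees(np.arctan2(-d[0],d[1])),d,atz(c,a,z),atz(c,b,z))
im=c['pixels'][225:345,260:450,::-1];cv2.imwrite('pics/w1c.png',cv2.resize(im,None,fx=4,fy=4,interpolation=cv2.INTER_CUBIC))
ps=8;k=np.array([-.5*np.cos(np.radians(ps)),-.5*np.sin(np.radians(ps)),.866])
g=np.array([.525,-.264,.12])
xs=np.array([np.cos(np.radians(ps)),np.sin(np.radians(ps)),0])
x=-.866*xs-np.array([0,0,.5]);z=-k;Rt=np.c_[x,np.cross(z,x),z]
go(g+k*.10,Rt)
```

```text
8.752518210333587 [-0.05315355  0.34524321  0.        ] [ 0.47906081 -0.31644667  0.012     ] [0.42590727 0.02879654 0.012     ]
9.414197495850066 [-0.01196144  0.07214226  0.        ] [ 0.46407214 -0.21175532  0.05      ] [ 0.4521107  -0.13961306  0.05      ]Traceback (most recent call last):
  File "<stdin>", line 14, in <module>
  File "h.py", line 25, in go
    s=r.get_state(); p0=np.array(s['tcp_pos']) if p0 is None else p0; R0=rot(s['eef_rot']) if R0 is None else R0
      ^^^^^^^^^^^
AttributeError: type object 'x' has no attribute 'get_state'
```

View pics/w1c.png

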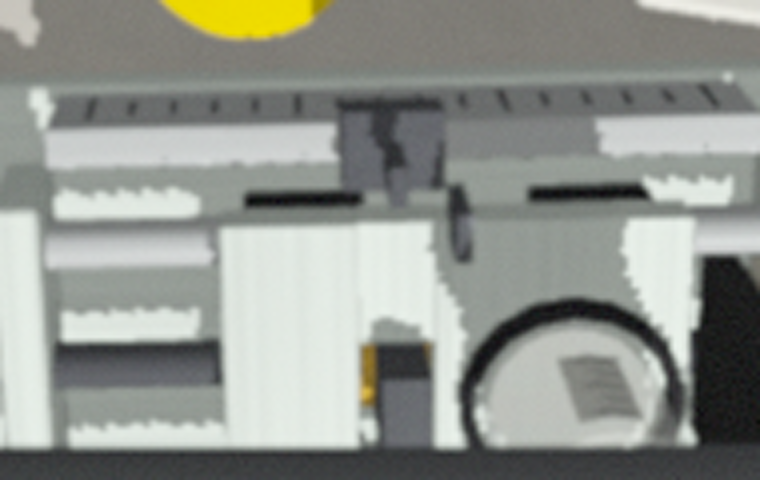

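```bash
cat >> h.py <<'E'
ps=np.radians(8.8);XS=np.array([np.cos(ps),np.sin(ps),0]);YS=np.array([-np.sin(ps),np.cos(ps),0]);ZW=np.array([0,0,1.])
KZ=.866*ZW-.5*XS
def knobR(th=0): # th: clockwise turn seen from front (about -KZ = tool z), deg
    x=-.866*XS-.5*ZW;z=-KZ
    return np.c_[x,np.cross(z,x),z]@R.from_euler('z',th,degrees=True).as_matrix()
E
python3 - <<'E'
from h import *
c=cam('wrist')
a,b=atz(c,(374,281),.066),atz(c,(358.7,270),.066)
print(a,b,(a-b)@YS,(a-b)@XS)
for p in [(374,281),(375,287),(358.7,270),(357,260)]: print(atdepth(c,p))
go(np.array([.525,-.264,.12])+KZ*.10,knobR())
E
```

```text
[ 0.46654222 -0.11835824  0.066     ] [ 0.45811012 -0.13352352  0.066     ] 0.01369676540266253 0.010652912641355039
[ 0.46615709 -0.1185367   0.06700823]
[ 0.47164726 -0.11669217  0.06713414]
[ 0.45772429 -0.13366817  0.06707703]
[ 0.45383661 -0.13470349  0.05179361]
travel [-0.112  -0.2198  0.0364] dr [-0.0006 -0.0834 -0.0023] rows>= 2.8
```

Call:
jog_arm(travel=[[-0.112, -0.22, 0.036], [-0.112, -0.22, 0.036], [-0.112, -0.22, 0.036], [-0.112, -0.22, 0.036], [-0.112, -0.22, 0.036], [-0.112, -0.22, 0.036], [-0.112, -0.22, 0.036], [-0.112, -0.22, 0.036], [-0.112, -0.22, 0.036], [-0.112, -0.22, 0.036]], dr=[[0, -0.083, -0.002], [0, -0.083, -0.002], [0, -0.083, -0.002], [0, -0.083, -0.002], [0, -0.083, -0.002], [0, -0.083, -0.002], [0, -0.083, -0.002], [0, -0.083, -0.002], [0, -0.083, -0.002], [0, -0.083, -0.002]], claw=[1, 1, 1, 1, 1, 1, 1, 1, 1, 1])

```text
time_s: 4.55
tcp_pos: [0.476, -0.2711, 0.2068]
eef_rot: [-179.8, 29.9, -171.2]
contact_force: [0.1, 1.0, -0.8]
gripper_width: 0.0873
gripper_force: 0.0
```

```bash
python3 look.py w2.png
```

```text
4.55 [-21.8  -4.3 -25.3 -21.  -44.5 -47.5] [ 0.476  -0.2711  0.2068] [-179.79   29.87 -171.19] 0.0873172020658537
knob_grip 0.63 [326.  228.6] [ 0.5304 -0.2627  0.12  ]
tongue 0.66 [493.6 183.4] [ 0.515  -0.1234  0.06  ]
tongue 0.23 [ 98.9 151.1] [ 0.5313 -0.4445  0.06  ]
slot 0.81 [492.1 186.4] [ 0.5183 -0.1233  0.06  ]
pointer 0.61 [530.4 140.2] [ 0.4668 -0.1168  0.066 ]
index_fin 0.57 [515.2 128.7] [ 0.4595 -0.1329  0.066 ]
```

View pics/w2.png

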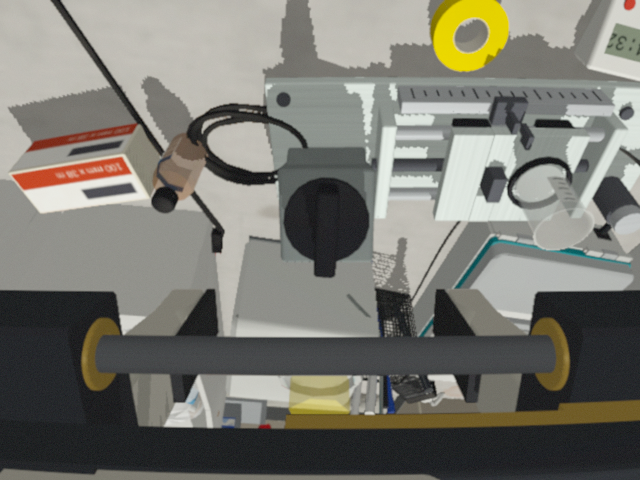

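Run:
```python
from h import *
c=cam('wrist')
Q=[];
for v in range(170,285):
    for u in range(285,370):
        if c['range_z'][v,u]>0: Q.append(atdepth(c,(u,v)))
Q=np.array(Q);g0=np.array([.527,-.263,.12]);D=Q-g0
B=np.c_[-knobR()[:,0],YS,KZ]   # up-slope, left, out
L=D@B; m=(L[:,2]>.011)&(abs(L[:,0])<.05)&(abs(L[:,1])<.04)
print(m.sum(),np.percentile(L[m],[2,10,50,90,98],axis=0))
f=(L[:,2]<-.015)&(L[:,2]>-.033)
print(f.sum(),np.percentile(L[f],[1,50,99],axis=0))
t=L[m]; print(t.mean(0)); w=np.linalg.svd(t[:,:2]-t[:,:2].mean(0),full_matrices=False)[2][0];print(w,np.degrees(np.arctan2(w[1],w[0])))
ctr=(np.percentile(t,1,axis=0)+np.percentile(t,99,axis=0))/2;ctr[2]=np.median(t[:,2])
print('grip',g0+B@(ctr-[0,0,.018]))
```

```text
1984 [[-0.02600342 -0.00797841  0.01196792]
 [-0.02162114 -0.00642897  0.01321464]
 [ 0.00191782 -0.00032815  0.01456601]
 [ 0.02723204  0.00632327  0.01552309]
 [ 0.032398    0.00776605  0.01612342]]
3936 [[-0.02873557 -0.03145878 -0.02982244]
 [ 0.00135577 -0.00040746 -0.02720452]
 [ 0.03275112  0.03189186 -0.02403366]]
[ 2.45617594e-03 -8.40637120e-05  1.44553527e-02]
[ 0.99914823 -0.04126523] -2.3649949895569926
grip [ 0.53163629 -0.26235917  0.11873676]
```

Run:
```python
from h import *
G=np.array([.5312,-.2624,.1195])
go(G+KZ*.08,knobR(2.4));go(G-KZ*.017,knobR(2.4))
```

```text
travel [-0.0098  0.0008  0.0474] dr [-0.0006 -0.0003  0.0066] rows>= 0.4
travel [-0.0102  0.0016  0.2414] dr [-0.0006 -0.0003  0.0066] rows>= 1.9
```

Call:
jog_arm(travel=[[-0.01, 0.001, 0.047], [-0.01, 0.001, 0.047], [-0.01, 0.001, 0.11], [-0.01, 0.001, 0.17], [-0.01, 0.001, 0.21], [-0.01, 0.001, 0.24], [-0.01, 0.001, 0.24], [-0.01, 0.001, 0.24], [-0.01, 0.001, 0.24], [-0.01, 0.001, 0.24]], dr=[[0, 0, 0.0066], [0, 0, 0.0066], [0, 0, 0.0066], [0, 0, 0.0066], [0, 0, 0.0066], [0, 0, 0.0066], [0, 0, 0.0066], [0, 0, 0.0066], [0, 0, 0.0066], [0, 0, 0.0066]], claw=[1, 1, 1, 1, 1, 0.6, 0.3, 0, 0, 0], newtons=40)

```text
time_s: 6.25
tcp_pos: [0.5393, -0.2616, 0.1061]
eef_rot: [178.9, 29.9, -173.9]
contact_force: [-0.8, 0.2, -0.5]
gripper_width: 0.0436
gripper_force: 0.0
```

Call:
jog_arm(travel=[[0, 0, 0], [0, 0, 0], [0, 0, 0], [0, 0, 0], [0, 0, 0], [0, 0, 0], [0, 0, 0], [0, 0, 0], [0, 0, 0], [0, 0, 0]], dr=[[0, 0, 0], [0, 0, 0], [0, 0, 0], [0, 0, -0.01], [0, 0, -0.02], [0, 0, -0.03], [0, 0, -0.04], [0, 0, -0.05], [0, 0, -0.05], [0, 0, -0.05]], claw=[0, 0, 0, 0, 0, 0, 0, 0, 0, 0], newtons=40)

```text
time_s: 7.5
tcp_pos: [0.5392, -0.2614, 0.1053]
eef_rot: [-171.1, 28.6, -153.4]
contact_force: [0.2, 0.3, 0.1]
gripper_width: 0.0006
gripper_force: 0.0
```

```bash
python3 look.py w3.png
```

```text
7.5 [-18.2   6.8 -27.4 -25.6 -31.1 -28.4] [ 0.5392 -0.2614  0.1053] [-171.05   28.62 -153.43] 0.0005837192148829465
knob_grip 0.33 [596.9  43.3] [ 0.3997 -0.2402  0.12  ]
tongue 0.62 [563.9 276.1] [ 0.5181 -0.1213  0.06  ]
index_fin 0.8 [638.7 208.8] [ 0.4574 -0.1326  0.066 ]
index_fin 0.45 [596.5  42.3] [ 0.4067 -0.2108  0.066 ]
lever_pivot 0.27 [560.4 277.2] [ 0.5016 -0.1469  0.084 ]
```

View pics/w3.png

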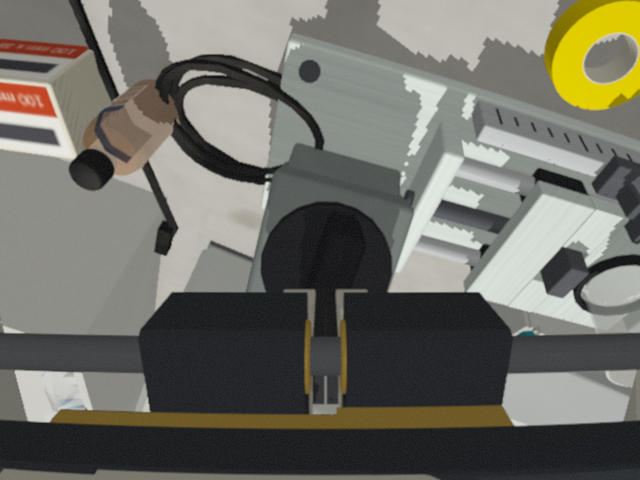

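Run:
```python
from h import *
s=r.get_state();c=cam('wrist');H=np.array(c['hand_eye'])
T=c['T'];Rt=rot(s['eef_rot']);p0=np.array(s['tcp_pos'])
for v in range(190,400,10):
    row=[]
    for u in (290,300,310,318,326,334,342,350,360):
        P=Rt.T@(atdepth(c,(u,v))-p0) if c['range_z'][v,u]>0 else np.array([9,9,9])
        row.append(' '.join('%4d'%round(q*1000) for q in P))
    print(v,' | '.join(row))
print(s['moment'],s['joint_torque'])
```

```text
190   37  -19   24 |   37  -14   25 |   37   -8   24 |   37   -4   25 |   37    0   25 |   37    4   26 |   37    8   25 |   37   13   28 |   36   18   32
200   32  -19   25 |   32  -14   23 |   32   -8   25 |   32   -4   24 |   32    0   24 |   32    4   25 |   32    8   24 |   32   12   24 |   32   17   23
210   27  -19   23 |   30  -13    9 |   30   -8    9 |   30   -4    9 |   30    0    9 |   30    4    7 |   30    8    8 |   30   12   10 |   28   17   16
220   25  -18    9 |   25  -13    8 |   25   -8    8 |   25   -4    8 |   25    0    8 |   30    3  -13 |   30    7   -9 |   29   11   -6 |   25   16    8
230   20  -18    8 |   20  -13    8 |   20   -8    8 |   20   -4    9 |   25    0   -9 |   30    3  -30 |   30    6  -28 |   29   10  -25 |   27   14  -17
240   15  -18    8 |   15  -13    8 |   15   -8    9 |   15   -4    8 |   26    0  -28 |   27    3  -32 |   27    6  -33 |   27    9  -33 |   27   13  -31
250   10  -18    8 |   10  -13    9 |   10   -8    8 |   13   -4   -3 |   23    0  -32 |   23    3  -33 |   23    6  -34 |   23    9  -34 |   23   13  -34
260    4  -18  
[... 1591 characters left out ...]
 28   -2 -121 |   28    0 -121 |   28    1 -121 |   30    3 -124 |   32    4 -127 |   31    6 -126
370   30   -7 -127 |   29   -5 -126 |   26   -4 -122 |   26   -2 -121 |   26    0 -121 |   26    1 -121 |   28    3 -125 |   30    4 -127 |   30    6 -127
380   28   -7 -127 |   28   -5 -128 |   24   -4 -121 |   -2   -3  -84 | -121    0   87 |   -1    2  -85 |   26    3 -124 |   28    4 -127 |   28    6 -127
390   25   -7 -127 |   25   -5 -127 |   22   -4 -122 |   -6   -3  -83 | -126    0   82 |   -6    2  -83 |   23    3 -124 |   26    4 -127 |   26    6 -127
[-0.23384946  1.65822283  0.01485641] [ 4.44422203e-04 -3.52371347e+01  2.54297251e+01  4.93546799e+00
  1.15715258e+00  2.40441092e-02]
```

Call:
jog_arm(travel=[[0, 0, 0], [0, 0, 0], [0, 0, 0], [0, 0, 0], [0, 0, 0], [0, 0, 0.02], [0, 0, 0.04], [0, 0, 0.06], [0, 0, 0.06], [0, 0, 0.06]], dr=[[0, 0, 0], [0, 0, 0.025], [0, 0, 0.05], [0, 0, 0.05], [0, 0, 0.05], [0, 0, 0.05], [0, 0, 0.05], [0, 0, 0.05], [0, 0, 0.05], [0, 0, 0.05]], claw=[1, 1, 1, 1, 1, 1, 1, 1, 1, 1])

```text
time_s: 9.2
tcp_pos: [0.554, -0.2592, 0.0791]
eef_rot: [178.8, 29.8, -173.9]
contact_force: [-0.2, -0.4, -0.9]
gripper_width: 0.0868
gripper_force: 0.0
```

Run:
```python
from h import *
s=r.get_state();print(s['gripper_width'],s['contact_force'],s['tcp_pos'],s['eef_rot'],s['joints'])
c=cam('wrist');Rt=rot(s['eef_rot']);p0=np.array(s['tcp_pos'])
for v in range(170,300,10):
    row=[]
    for u in range(195,460,15):
        P=Rt.T@(atdepth(c,(u,v))-p0) if c['range_z'][v,u]>0 else np.array([9,9,9])
        row.append('%4d %4d'%(round(P[1]*1000),round(P[2]*1000)))
    print(v,' |'.join(row))
G=np.array([.5312,-.2624,.1195])
go(G-KZ*.061,knobR(2.4))
```

```text
0.08676786501145418 [-0.17626542 -0.38466121 -0.85467865] [ 0.55402004 -0.25921687  0.07912268] [ 178.84555875   29.83905507 -173.93097372] [-17.64068509   9.98301445 -27.21639113 -27.46514222 -28.27532307
 -44.46054661]
170  -80   66 | -70   65 | -61   67 | -49   52 | -41   53 | -30   38 | -22   38 | -14   36 |  -6   36 |   2   34 |  10   34 |  18   34 |  26   34 |  37   54 |  42   31 |  46   13 |  53   14 |9000 9000
180  -82   70 | -72   68 | -62   70 | -50   54 | -41   55 | -29   31 | -21   30 | -13   30 |  -5   29 |   2   28 |  10   27 |  18   26 |  26   26 |  36   40 |  42   30 |  47   14 |  58   30 |  66   30
190  -83   74 | -73   74 | -64   73 | -54   74 | -36   22 | -28   20 | -20   17 | -13   17 |9000 9000 |   2   11 |   9   10 |  16    7 |  23    6 |  30    3 |  42   30 |  48   20 |  58   29 |  67   31
200  -83   71 | -74   73 | -62   66 | -52   60 | -32   -3 | -25   -4 | -18   -3 | -12   -4 |  -5   -4 |   2   -4 |   9   -5 |  16   -6 |  22   -7 |  29   -6 |  36   -6 |  49   22 |  68   66 |  77   65
210  -80   61 | -71   63 | -62   63 | -39   -4 | -32   -6 | -25   -5 | -18 
[... 1106 characters left out ...]
11 |  83  112 |  95  111
270 -100  112 | -89  114 | -77  113 | -65  113 | -31  -21 | -24  -22 | -18  -21 | -11  -21 |  -4  -63 |   1  -63 |   6  -63 |  15  -22 |  21  -22 |  28  -23 |  38   -5 |  74  116 |  86  118 |  98  118
280 -104  120 | -91  119 | -79  119 | -67  119 | -31  -23 | -24  -21 | -18  -22 | -11  -22 |  -4  -64 |   1  -64 |   6  -64 |  15  -22 |  22  -22 |  28  -23 |  38   -6 |  76  123 |  88  123 | 100  124
290  -51  -43 | -46  -40 | -78  111 | -67  114 | -31  -22 | -24  -22 | -18  -21 | -11  -20 |  -4  -64 |   1  -64 |   6  -63 |  15  -20 |  22  -22 |  28  -22 |  38   -5 |  78  129 |  43  -39 |  48  -44
travel [-0.0002  0.0009  0.0294] dr [-0.0006 -0.0003  0.0001] rows>= 0.2
```

Call:
jog_arm(travel=[[0, 0, 0.015], [0, 0, 0.03], [0, 0, 0.03], [0, 0, 0.03], [0, 0, 0.03], [0, 0, 0.03], [0, 0, 0.03], [0, 0, 0.03], [0, 0, 0.03], [0, 0, 0.03]], dr=[[0, 0, 0], [0, 0, 0], [0, 0, 0], [0, 0, 0], [0, 0, 0], [0, 0, 0], [0, 0, 0], [0, 0, 0], [0, 0, 0], [0, 0, 0]], claw=[1, 1, 0.5, 0.1, 0, 0, 0, 0, 0, 0], newtons=40)

```text
time_s: 10.5
tcp_pos: [0.5614, -0.2579, 0.0663]
eef_rot: [178.8, 29.9, -173.9]
contact_force: [0.5, -0.4, 0.6]
gripper_width: 0.0156
gripper_force: 40.0
```

Call:
jog_arm(travel=[[0, 0, 0], [0, 0, 0], [0, 0, 0], [0, 0, 0], [0, 0, 0], [0, 0, 0], [0, 0, 0], [0, 0, 0], [0, 0, 0], [0, 0, 0]], dr=[[0, 0, -0.02], [0, 0, -0.04], [0, 0, -0.06], [0, 0, -0.08], [0, 0, -0.1], [0, 0, -0.12], [0, 0, -0.14], [0, 0, -0.16], [0, 0, -0.16], [0, 0, -0.16]], claw=[0, 0, 0, 0, 0, 0, 0, 0, 0, 0])

```text
time_s: 11.75
tcp_pos: [0.5612, -0.2577, 0.0662]
eef_rot: [-154.7, 16.4, -112.5]
contact_force: [-1.1, 2.8, 2.6]
gripper_width: 0.0161
gripper_force: 40.0
```

```bash
cat > fins.py <<'E'
from h import *
import sys
s=r.get_state();print(s['time_s'],s['contact_force'],s['gripper_width'],s['joints'].round(1))
Rr=knobR().T@rot(s['eef_rot']);print('tool angle cw',np.degrees(np.arctan2(Rr[1,0],Rr[0,0])))
c=cam('wrist');save(c,sys.argv[1])
o={}
for k,z in dict(tongue=.06,slot=.06,pointer=.066,index_fin=.066,lever_pin=.084,lever_pivot=.084).items():
    for t in r.tip_of(k,'wrist')[:2]:
        p=atz(c,t['at'],z);o.setdefault(k,p);print(k,round(t['conf'],2),np.round(t['at'],1),np.round(p,4),'stage y %.4f'%(p@YS))
if 'pointer' in o and 'index_fin' in o: print('diff',(o['pointer']-o['index_fin'])@YS)
E
python3 fins.py w4.png
```

```text
11.75 [-1.11037296  2.75586886  2.62857939] 0.01605182925153572 [-17.4  11.6 -27.  -28.6 -27.   14. ]
tool angle cw -55.05882748852876
```

Call:
jog_arm(travel=[[0, 0, 0], [0, 0, 0], [0, 0, 0], [0, 0, 0], [0, 0, 0], [0, 0, 0], [0, 0, 0], [0, 0, 0], [0, 0, 0], [0, 0, 0]], dr=[[0, 0, -0.028], [0, 0, -0.056], [0, 0, -0.084], [0, 0, -0.112], [0, 0, -0.14], [0, 0, -0.168], [0, 0, -0.196], [0, 0, -0.224], [0, 0, -0.25], [0, 0, -0.256]], claw=[0, 0, 0, 0, 0, 0, 0, 0, 0, 0])

```text
time_s: 13.35
tcp_pos: [0.5608, -0.2578, 0.066]
eef_rot: [-163.0, -24.9, -27.5]
contact_force: [-4.0, 3.6, 2.3]
gripper_width: 0.0158
gripper_force: 40.0
```

```bash
python3 fins.py w5.png
python3 - <<'E'
from h import *
for n in('top','scene'):
    c=cam(n);save(c,n+'2.png')
    for k,z in dict(tongue=.06,slot=.06,pointer=.066,index_fin=.066).items():
        for t in r.tip_of(k,n)[:1]:
            p=atz(c,t['at'],z);print(n,k,round(t['conf'],2),np.round(t['at'],1),'%.4f'%(p@YS),p.round(3))
E
```

```text
13.35 [-3.99981625  3.57897794  2.28814439] 0.01581332223155477 [-17.4  11.6 -27.  -28.6 -27.  106.5]
tool angle cw -147.49775496813692
lever_pivot 0.19 [551.7 204.4] [ 0.5512 -0.3608  0.084 ] stage y -0.4408
scene tongue 0.45 [318.6 226.7] -0.2325 [ 0.532 -0.153  0.06 ]
scene slot 0.62 [319.3 230.1] -0.2216 [ 0.521 -0.144  0.06 ]
scene pointer 0.58 [335.7 237. ] -0.2152 [ 0.465 -0.146  0.066]
scene index_fin 0.59 [331.6 238.1] -0.2059 [ 0.47  -0.136  0.066]
```

View pics/w5.png

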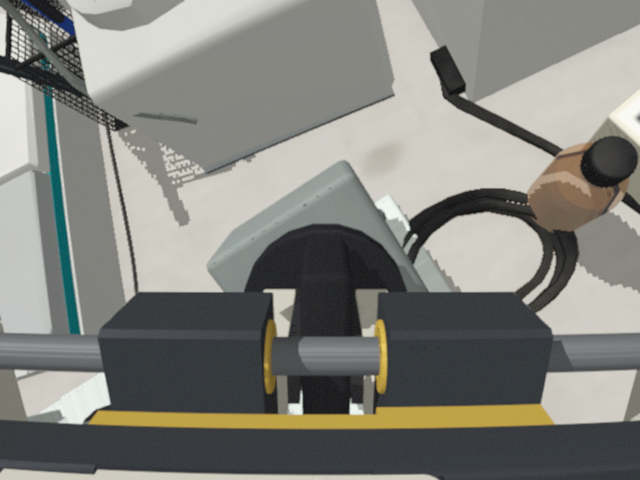

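Call:
jog_arm(travel=[[0, 0, 0], [0, 0, 0], [0, 0, 0], [0, 0, 0], [0, 0, 0], [0, 0, 0], [0, 0, 0], [0, 0, 0], [0, 0, 0], [0, 0, 0]], dr=[[0, 0, 0.025], [0, 0, 0.05], [0, 0, 0.075], [0, 0, 0.1], [0, 0, 0.125], [0, 0, 0.15], [0, 0, 0.17], [0, 0, 0.18], [0, 0, 0.18], [0, 0, 0.18]], claw=[0, 0, 0, 0, 0, 0, 0, 0, 0, 0])

```text
time_s: 15.45
tcp_pos: [0.5611, -0.2577, 0.0661]
eef_rot: [-150.3, 3.6, -87.8]
contact_force: [-2.4, 4.0, 4.5]
gripper_width: 0.016
gripper_force: 40.0
```

```bash
python3 fins.py w6.png
python3 - <<'E'
from h import *
for n in('scene','top'):
    c=cam(n);save(c,n+'3.png')
    for k,z in dict(tongue=.06,slot=.06,pointer=.066,index_fin=.066).items():
        for t in r.tip_of(k,n)[:1]:
            p=atz(c,t['at'],z);print(n,k,round(t['conf'],2),np.round(t['at'],1),'%.4f'%(p@YS),p.round(3))
E
```

```text
15.45 [-2.36636016  4.0415772   4.54938959] 0.015970523458263993 [-17.4  11.6 -27.  -28.6 -27.   41.5]
tool angle cw -82.53318270120089
scene tongue 0.4 [317.6 230.3] -0.2185 [ 0.524 -0.14   0.06 ]
scene slot 0.82 [317.7 230.6] -0.2176 [ 0.522 -0.139  0.06 ]
scene pointer 0.64 [331.9 238.4] -0.2053 [ 0.469 -0.135  0.066]
scene index_fin 0.67 [331.  240.5] -0.1972 [ 0.465 -0.127  0.066]
top tongue 0.22 [429.9 221. ] -0.5404 [ 0.572 -0.458  0.06 ]
```

Call:
jog_arm(travel=[[0, 0, 0], [0, 0, 0], [0, 0, 0], [0, 0, -0.1], [0, 0, -0.2], [0, 0, -0.2], [0, 0, -0.2], [0, 0, -0.2], [0, 0, -0.2], [0, 0, -0.2]], dr=[[0, 0, 0], [0, 0, 0], [0, 0, 0], [0, 0, 0], [0, 0, 0.02], [0, 0, 0.05], [0, 0, 0.08], [0, 0, 0.11], [0, 0, 0.14], [0, 0, 0.16]], claw=[1, 1, 1, 1, 1, 1, 1, 1, 1, 1])

```text
time_s: 17.55
tcp_pos: [0.5122, -0.2656, 0.1531]
eef_rot: [-166.3, 26.8, -143.3]
contact_force: [0.2, 0.8, 0.2]
gripper_width: 0.0876
gripper_force: 0.0
```

Run:
```python
from h import *
s=r.get_state();print(s['tcp_pos'],s['contact_force'],s['gripper_width'])
go(np.array([.460,-.128,.066])+.055*XS+.072*ZW,rot([180,0,-180+8.8]))
```

```text
[ 0.51217016 -0.26557463  0.15305832] [0.2093974  0.83314738 0.18613297] 0.08759595787498156
travel [-0.1453  0.2503  0.0493] dr [-0.0185  0.0816  0.0668] rows>= 3.6
```

Call:
jog_arm(travel=[[-0.145, 0.25, 0.0], [-0.145, 0.25, 0.049], [-0.145, 0.25, 0.049], [-0.145, 0.25, 0.049], [-0.145, 0.25, 0.049], [-0.145, 0.25, 0.049], [-0.145, 0.25, 0.049], [-0.145, 0.25, 0.049], [-0.145, 0.25, 0.049], [-0.145, 0.25, 0.049]], dr=[[-0.0185, 0.0816, 0.0668], [-0.0185, 0.0816, 0.0668], [-0.0185, 0.0816, 0.0668], [-0.0185, 0.0816, 0.0668], [-0.0185, 0.0816, 0.0668], [-0.0185, 0.0816, 0.0668], [-0.0185, 0.0816, 0.0668], [-0.0185, 0.0816, 0.0668], [-0.0185, 0.0816, 0.0668], [-0.0185, 0.0816, 0.0668]], claw=[1, 1, 1, 1, 1, 1, 1, 1, 1, 1])

```text
time_s: 18.8
tcp_pos: [0.5133, -0.1199, 0.1381]
eef_rot: [-179.9, 0.0, -170.9]
contact_force: [-0.5, 0.6, -0.7]
gripper_width: 0.0877
gripper_force: 0.0
```

```bash
python3 fins.py w7.png; python3 -c "
import cv2
a=cv2.imread('pics/w7.png')[60:260,200:460];cv2.imwrite('pics/w7c.png',cv2.resize(a,None,fx=3,fy=3,interpolation=cv2.INTER_CUBIC))"
```

```text
18.8 [-0.5012344   0.59009827 -0.67272088] 0.08768385508004477 [  8.3   8.9 -22.1   0.2 -59.  -89.3]
tool angle cw -0.29028600886277484
tongue 0.62 [626.1 285.8] [0.5196 0.0992 0.06  ] stage y 0.0185
tongue 0.61 [301.4 236.2] [ 0.5197 -0.1353  0.06  ] stage y -0.2132
slot 0.74 [296.1 236.8] [ 0.5206 -0.1387  0.06  ] stage y -0.2167
slot 0.5 [273.9  70.5] [ 0.4192 -0.1666  0.06  ] stage y -0.2288
pointer 0.64 [314.9 162.2] [ 0.4693 -0.1337  0.066 ] stage y -0.2040
index_fin 0.73 [321.9 144.8] [ 0.4581 -0.1311  0.066 ] stage y -0.1996
lever_pin 0.9 [622.5 284.1] [0.5118 0.076  0.084 ] stage y -0.0032
lever_pivot 0.67 [533.5 308.2] [0.5371 0.021  0.084 ] stage y -0.0615
lever_pivot 0.63 [623.4 289.3] [0.5152 0.078  0.084 ] stage y -0.0017
diff -0.004319896721281913
```

View pics/w7c.png

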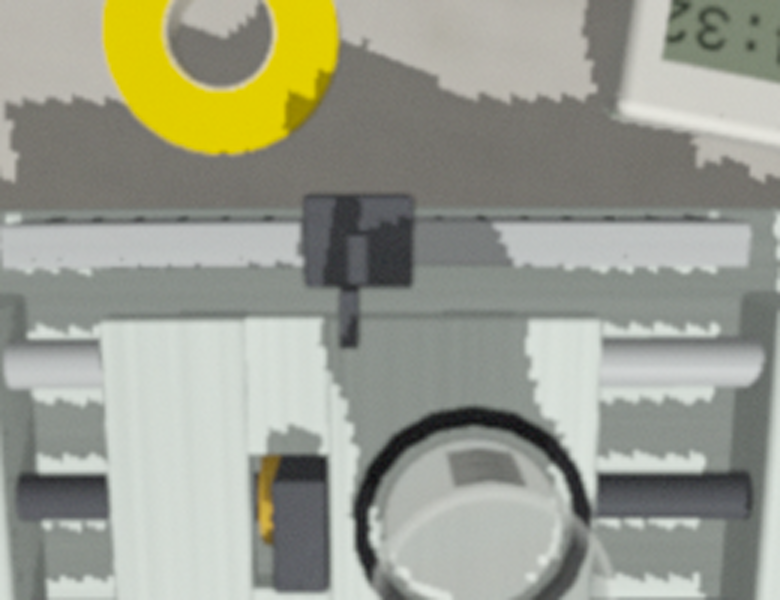

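```bash
cat > fit.py <<'E'
from h import *
import sys
def meas(c,x0,x1):
    # dark fins at z~.066 : use depth
    P=[]
    for v in range(90,185):
        for u in range(280,360):
            if c['range_z'][v,u]>0: P.append(atdepth(c,(u,v)))
    P=np.array(P);O=np.array([.460,-.128,0]);X=(P-O)@XS;Y=(P-O)@YS
    m=(P[:,2]>.0625)&(P[:,2]<.071)
    h,e=np.histogram(X[m],bins=np.arange(-.03,.05,.003));print(h)
    for lo,hi in ((-.03,.004),(.0045,.03)):
        k=m&(X>lo)&(X<hi); print(k.sum(),X[k].min(),X[k].max(),'Y',np.percentile(Y[k],[3,50,97]),Y[k].mean())
    return
c=cam('wrist');meas(c,0,0)
# rod/front-edge direction from stage edges is yaw 8.8; gray column profiles
g=c['pixels'].mean(2)
for v in range(138,178,3): print(v,g[v,302:330].astype(int))
E
python3 fit.py
```

```text
[ 0  0  0  0  0  0  0  6 30 30 30 20 30 26 32 19  0  0  0  0  0  0  0  0
  0  0]
102 -0.006288280858597666 0.003445370993240605 Y [-0.00611679 -0.00457599 -0.0030408 ] -0.004579415040287592
121 0.0045404144310519255 0.016453697453759866 Y [-0.00800234 -0.00614334 -0.00430698] -0.006319041182627142
138 [92 97 93 96 95 96 91 75 63 54 60 56 60 68 75 76 80 81 80 68 56 54 56 57
 59 59 57 56]
141 [94 96 95 98 97 93 82 62 56 57 58 57 62 76 93 93 96 97 93 77 62 58 54 60
 55 60 53 59]
144 [92 93 95 91 97 91 82 62 54 59 55 53 59 74 92 96 93 96 95 80 56 55 51 58
 58 57 56 52]
147 [87 91 91 94 91 82 58 51 57 61 54 56 55 73 91 93 92 95 91 81 60 53 57 56
 54 55 54 56]
150 [93 94 92 94 92 82 63 55 54 55 56 52 60 71 94 92 95 94 94 81 65 55 52 58
 56 58 56 58]
153 [90 89 92 91 80 64 54 51 51 53 55 52 58 69 86 91 87 88 88 76 58 53 54 50
 55 55 50 54]
156 [131 127 130 132 128 126 127 126 125 124 106  74  61  56  62  58  73 101
 123 126 127 127 128 125 126 127 126 128]
159 [140 136 141 139 140 139 141 141 138 135 118  99  96  98  97  96  92 110
 137 140 139 141 141 141 142 140 139 140]
162 [140 140 139 142 143 143 142 142 143 139 124  99  96  95  94  93  90 109
 135 142 142 142 140 141 143 143 142 141]
165 [159 161 162 160 149 131 118 116 122 120 108  96  92  86  75  66  78 100
 118 125 123 127 128 125 124 124 124 125]
168 [212 213 216 213 195 156 136 136 142 134 121 100  94  83  59  50  71 108
 137 144 144 145 144 142 143 141 144 140]
171 [212 214 214 204 176 149 136 136 138 136 120  92  77  66  57  58  72 111
 135 139 140 143 142 143 145 142 139 140]
174 [212 213 213 196 167 148 137 134 137 136 116  78  55  59  60  61  82 119
 138 142 143 142 142 143 141 141 141 139]
177 [212 213 215 214 215 210 186 147 137 136 131 133 137 138 140 137 139 139
 141 142 142 142 144 142 144 141 140 140]
```

Run:
```python
from h import *
g=np.array([.5611,-.2577,.0661])
go(g+KZ*.1,knobR(-82.5));
```

```text
travel [ 0.0497 -0.2873 -0.0293] dr [ 0.0597 -0.0684 -0.2227] rows>= 8.1
```

Call:
jog_arm(travel=[[0, 0, -0.06], [0.05, -0.14, -0.06], [0.05, -0.287, -0.029], [0.05, -0.287, -0.029], [0.05, -0.287, -0.029], [0.05, -0.287, -0.029], [0.05, -0.287, -0.029], [0.05, -0.287, -0.029], [0.05, -0.287, -0.029], [0.05, -0.287, -0.029]], dr=[[0.0597, -0.0684, -0.2227], [0.0597, -0.0684, -0.2227], [0.0597, -0.0684, -0.2227], [0.0597, -0.0684, -0.2227], [0.0597, -0.0684, -0.2227], [0.0597, -0.0684, -0.2227], [0.0597, -0.0684, -0.2227], [0.0597, -0.0684, -0.2227], [0.0597, -0.0684, -0.2227], [0.0597, -0.0684, -0.2227]], claw=[1, 1, 1, 1, 1, 1, 1, 1, 1, 1])

```text
time_s: 20.45
tcp_pos: [0.5113, -0.2662, 0.1526]
eef_rot: [-150.2, 3.8, -87.8]
contact_force: [0.2, 0.2, 0.0]
gripper_width: 0.0877
gripper_force: 0.0
```

Run:
```python
from h import *
s=r.get_state();print(s['tcp_pos'],s['eef_rot'],s['joints'].round(1),s['contact_force'])
g=np.array([.5611,-.2577,.0661])
go(g,rot([-150.3,3.6,-87.8]));go(g,knobR(-82.5))
```

```text
[ 0.51131045 -0.26619623  0.15264548] [-150.21801446    3.77954736  -87.84593119] [-19.9   1.5 -26.7 -23.4 -37.2  36.7] [0.16499358 0.19148667 0.0060762 ]
travel [-0.0018 -0.0007  0.2004] dr [-0.0002  0.0004 -0.0004] rows>= 1.6
travel [-0.0018 -0.0007  0.2004] dr [-0.     -0.0001 -0.0004] rows>= 1.6
```

Call:
jog_arm(travel=[[-0.002, -0.0007, 0.07], [-0.002, -0.0007, 0.14], [-0.002, -0.0007, 0.18], [-0.002, -0.0007, 0.2], [-0.002, -0.0007, 0.2], [-0.002, -0.0007, 0.2], [-0.002, -0.0007, 0.2], [-0.002, -0.0007, 0.2], [-0.002, -0.0007, 0.2], [-0.002, -0.0007, 0.2]], dr=[[0, 0, 0], [0, 0, 0], [0, 0, 0], [0, 0, 0], [0, 0, 0], [0, 0, 0], [0, 0, 0], [0, 0, 0], [0, 0, 0], [0, 0, 0]], claw=[1, 1, 1, 0.6, 0.2, 0, 0, 0, 0, 0], newtons=40)

```text
time_s: 21.7
tcp_pos: [0.5611, -0.2566, 0.0663]
eef_rot: [-150.2, 3.7, -87.7]
contact_force: [0.8, 0.1, 0.2]
gripper_width: 0.023
gripper_force: 0.0
```

Run:
```python
from h import *
s=r.get_state();print(s['tcp_pos'],s['eef_rot'],s['gripper_width'],s['gripper_force'],s['contact_force'])
Rr=knobR().T@rot(s['eef_rot']);print('tool angle cw',np.degrees(np.arctan2(Rr[1,0],Rr[0,0])))
```

```text
[ 0.56112396 -0.25659077  0.06633327] [-150.21584985    3.74646153  -87.6990801 ] 0.022983459094484914 0.0 [0.82773848 0.05007212 0.18823454]
tool angle cw -82.50225678981808
```

Close first, then turn 8.6° (0.024).

Call:
jog_arm(travel=[[0, 0, 0], [0, 0, 0], [0, 0, 0], [0, 0, 0], [0, 0, 0], [0, 0, 0], [0, 0, 0], [0, 0, 0], [0, 0, 0], [0, 0, 0]], dr=[[0, 0, 0], [0, 0, 0], [0, 0, 0], [0, 0, 0.006], [0, 0, 0.012], [0, 0, 0.018], [0, 0, 0.024], [0, 0, 0.024], [0, 0, 0.024], [0, 0, 0.024]], claw=[0, 0, 0, 0, 0, 0, 0, 0, 0, 0])

```text
time_s: 22.95
tcp_pos: [0.5612, -0.2566, 0.0663]
eef_rot: [-151.0, 8.0, -95.2]
contact_force: [0.2, 0.2, 2.2]
gripper_width: 0.0155
gripper_force: 40.0
```

Call:
jog_arm(travel=[[0, 0, 0], [0, 0, 0], [0, 0, 0], [0, 0, -0.1], [0, 0, -0.2], [0, 0, -0.2], [0, 0, -0.2], [0, 0, -0.2], [0, 0, -0.2], [0, 0, -0.2]], dr=[[0, 0, 0], [0, 0, 0], [0, 0, 0], [0, 0, 0], [0, 0, 0.02], [0, 0, 0.05], [0, 0, 0.08], [0, 0, 0.11], [0, 0, 0.14], [0, 0, 0.16]], claw=[1, 1, 1, 1, 1, 1, 1, 1, 1, 1])

```text
time_s: 24.2
tcp_pos: [0.5116, -0.2642, 0.1528]
eef_rot: [-171.0, 28.7, -152.9]
contact_force: [0.4, -0.1, -0.2]
gripper_width: 0.0874
gripper_force: 0.0
```

Run:
```python
from h import *
s=r.get_state();print(s['tcp_pos'],s['contact_force'],s['gripper_width'])
go([.5133,-.1199,.1381],rot([180,0,-170.9]))
```

```text
[ 0.5116315  -0.26419382  0.15279027] [ 0.43048561 -0.08629249 -0.23403531] 0.08735692354930072
travel [-0.1037  0.2664  0.0492] dr [-0.0118  0.0827  0.0425] rows>= 3.2
```

Call:
jog_arm(travel=[[-0.104, 0.266, 0], [-0.104, 0.266, 0], [-0.104, 0.266, 0.049], [-0.104, 0.266, 0.049], [-0.104, 0.266, 0.049], [-0.104, 0.266, 0.049], [-0.104, 0.266, 0.049], [-0.104, 0.266, 0.049], [-0.104, 0.266, 0.049], [-0.104, 0.266, 0.049]], dr=[[-0.0118, 0.0827, 0.0425], [-0.0118, 0.0827, 0.0425], [-0.0118, 0.0827, 0.0425], [-0.0118, 0.0827, 0.0425], [-0.0118, 0.0827, 0.0425], [-0.0118, 0.0827, 0.0425], [-0.0118, 0.0827, 0.0425], [-0.0118, 0.0827, 0.0425], [-0.0118, 0.0827, 0.0425], [-0.0118, 0.0827, 0.0425]], claw=[1, 1, 1, 1, 1, 1, 1, 1, 1, 1])

```text
time_s: 25.45
tcp_pos: [0.5127, -0.1204, 0.1383]
eef_rot: [-179.9, 0.0, -170.7]
contact_force: [0.0, -0.2, -0.2]
gripper_width: 0.0875
gripper_force: 0.0
```

```bash
python3 fit.py; python3 fins.py w8.png;  python3 -c "
import cv2
a=cv2.imread('pics/w8.png')[60:260,200:460];cv2.imwrite('pics/w8c.png',cv2.resize(a,None,fx=3,fy=3,interpolation=cv2.INTER_CUBIC))"
```

```text
[ 0  0  0  0  0  0  0  7 35 35 35 25 30 30 27 15  0  0  0  0  0  0  0  0
  0  0]
119 -0.006520854968418588 0.0032753092848257924 Y [-0.00643907 -0.00458308 -0.0027212 ] -0.004585194353621553
119 0.004514076774755931 0.01650940562003293 Y [-0.00639881 -0.00510835 -0.00324434] -0.004831820080603206
138 [91 89 93 93 95 98 99 95 89 71 63 60 57 56 56 54 53 53 54 58 60 62 55 57
 61 58 57 57]
141 [93 89 95 98 96 95 96 98 97 97 97 85 61 55 69 80 95 92 96 97 89 74 58 54
 59 58 57 59]
144 [91 86 93 91 97 94 93 92 95 92 89 77 60 55 63 82 94 96 94 95 90 73 60 53
 56 60 59 54]
147 [129  92  91  91  92  93  92  91  94  92  80  59  55  57  66  83  91  97
  94  94  89  73  57  52  57  57  54  54]
150 [106  89  91  94  92  92  91  94  95  90  81  61  57  57  67  80  94  95
  93  96  87  72  63  55  55  55  56  57]
153 [109  91  92  94  94  95  92  90  93  81  61  51  55  55  64  83  93  98
  93  93  87  72  58  52  56  56  55  58]
156 [130 112 105 105 102 102 104 103 100  94  88  87  84  85  70  51  52  54
  53  52  59  75  84  85  88  83  84  84]
159 [140 138 141 141 139 138 139 139 140 140 139 140 
[... 798 characters left out ...]
 1.11210337 -0.62509922] 0.08768203715673045 [  8.3   8.8 -22.2   0.2 -58.9 -89. ]
tool angle cw -0.6320492831923288
tongue 0.73 [303.  236.3] [ 0.5191 -0.1346  0.06  ] stage y -0.2125
slot 0.95 [299.3 237.4] [ 0.5203 -0.1369  0.06  ] stage y -0.2149
pointer 0.95 [320.1 160.4] [ 0.4672 -0.1314  0.066 ] stage y -0.2013
index_fin 0.91 [323.9 144.3] [ 0.4572 -0.1306  0.066 ] stage y -0.1990
lever_pin 0.82 [621.8 288.7] [0.5134 0.0763 0.084 ] stage y -0.0031
lever_pin 0.23 [448.2  68.7] [ 0.4037 -0.0696  0.084 ] stage y -0.1306
lever_pivot 0.95 [535.9 309.8] [0.5367 0.0226 0.084 ] stage y -0.0597
lever_pivot 0.41 [296.3 237.2] [ 0.5133 -0.1383  0.084 ] stage y -0.2153
diff -0.0022713322589108854
```

View pics/w8c.png

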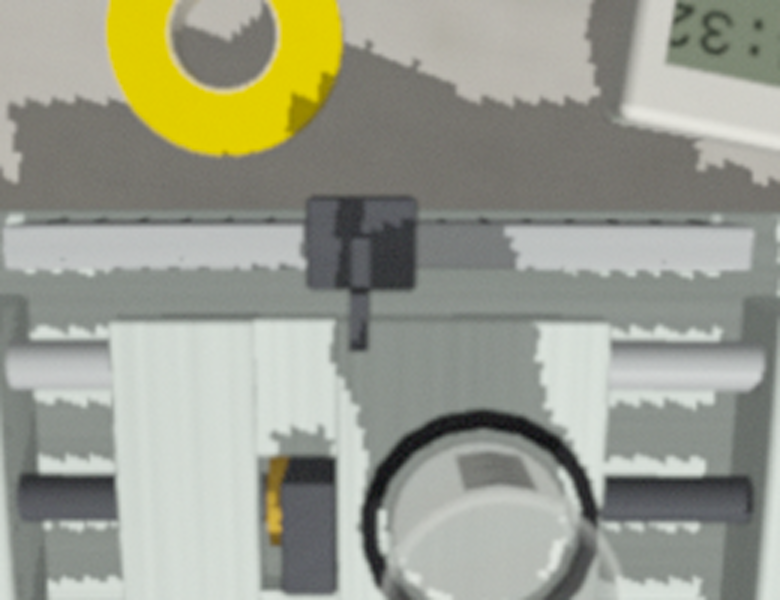

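Run:
```python
from h import *
go([.513,.077,.115],rot([180,0,-66.7]))
c=cam('scene')
P=[]
for v in range(0,480,1):
    for u in range(0,640,1):
        if c['range_z'][v,u]>0: P.append((u,v))
P=np.array(P,float)
K=np.array([[c['fx'],0,c['cx']],[0,c['fy'],c['cy']],[0,0,1]])
u=cv2.undistortPoints(P[:,None],K,np.array(c['dist_coeffs'],float))[:,0]
d=np.c_[u[:,0],-u[:,1],-np.ones(len(u))]*c['range_z'][P[:,1].astype(int),P[:,0].astype(int)][:,None]
W=d@c['T'][:3,:3].T+c['T'][:3,3]
for x in np.arange(.40,.66,.02):
    print('%.2f'%x,[int(1000*W[m,2].max()) if (m:=(abs(W[:,0]-x-.01)<.01)&(abs(W[:,1]-y-.01)<.01)).any() else -1 for y in np.arange(-.02,.2,.02)])
m=(W[:,2]>.085)&(W[:,2]<.107)&(abs(W[:,0]-.513)<.03)&(abs(W[:,1]-.077)<.03);print(m.sum(),W[m].mean(0),W[m].min(0),W[m].max(0))
```

```text
travel [-0.0643  0.389   0.0448] dr [-0.0003 -0.0004 -0.2887] rows>= 9.7
0.40 [31, 5, 5, 5, 5, 654, 637, 5, 6, 5, 7]
0.42 [17, 18, 20, 6, 540, 641, 630, 590, 6, 5, 6]
0.44 [22, 531, 534, 537, 538, 625, 621, 602, 6, 16, 18]
0.46 [18, 522, 521, 518, 6, 612, 607, 606, 594, 90, 35]
0.48 [48, 19, 55, 604, 605, 607, 606, 606, 599, 119, 85]
0.50 [288, 55, 67, 603, 106, 108, 6, 592, 596, 118, 81]
0.52 [288, 70, 72, 68, 6, 5, 3, -1, 562, 5, 6]
0.54 [49, 68, 69, 13, 5, 5, 488, 480, 4, 5, 7]
0.56 [36, 58, 61, 27, 6, 5, -1, 478, 471, 468, 98]
0.58 [80, 80, 80, 78, 79, 6, 96, 171, 466, 467, 102]
0.60 [79, 82, 427, 80, 80, 6, 100, 147, 475, 495, 472]
0.62 [80, 80, 421, 412, 80, 5, 102, 262, 512, 513, 511]
0.64 [80, 80, 80, 402, 387, -1, 148, 277, 512, 513, 512]
72 [0.50937673 0.08122239 0.09872584] [0.50243709 0.0700763  0.0856601 ] [0.51875666 0.08902941 0.10670827]
```

Run:
```python
from h import *
go([.512,.077,.12],rot([180,0,-98]))
```

```text
travel [-0.0624  0.3893  0.0348] dr [-0.0003 -0.0003 -0.2017] rows>= 6.8
```

Call:
jog_arm(travel=[[-0.062, 0.389, 0], [-0.062, 0.389, 0], [-0.062, 0.389, 0.035], [-0.062, 0.389, 0.035], [-0.062, 0.389, 0.035], [-0.062, 0.389, 0.035], [-0.062, 0.389, 0.035], [-0.062, 0.389, 0.035], [-0.062, 0.389, 0.035], [-0.062, 0.389, 0.035]], dr=[[0, 0, -0.2017], [0, 0, -0.2017], [0, 0, -0.2017], [0, 0, -0.2017], [0, 0, -0.2017], [0, 0, -0.2017], [0, 0, -0.2017], [0, 0, -0.2017], [0, 0, -0.2017], [0, 0, -0.2017]], claw=[1, 1, 1, 1, 1, 0.5, 0.5, 0.5, 0.5, 0.5])

```text
time_s: 27.15
tcp_pos: [0.5118, 0.0767, 0.12]
eef_rot: [-180.0, -0.1, -98.1]
contact_force: [0.3, -0.2, 0.4]
gripper_width: 0.0456
gripper_force: 0.0
```

```bash
cat > lev.py <<'E'
from h import *
import sys
s=r.get_state();print(s['time_s'],s['tcp_pos'],s['eef_rot'],s['joints'].round(1),s['gripper_width'],s['contact_force'])
c=cam('wrist');save(c,sys.argv[1])
for k in('lever_pin','lever_pivot'):
    for t in r.tip_of(k,'wrist')[:2]: print(k,round(t['conf'],2),np.round(t['at'],1),atz(c,t['at'],.084).round(4))
P=np.array([(u,v) for v in range(480) for u in range(640) if c['range_z'][v,u]>0],float)
K=np.array([[c['fx'],0,c['cx']],[0,c['fy'],c['cy']],[0,0,1]])
u=cv2.undistortPoints(P[:,None],K,np.array(c['dist_coeffs'],float))[:,0]
W=(np.c_[u[:,0],-u[:,1],-np.ones(len(u))]*c['range_z'][P[:,1].astype(int),P[:,0].astype(int)][:,None])@c['T'][:3,:3].T+c['T'][:3,3]
m=(W[:,2]>.097)&(W[:,2]<.108)&(abs(W[:,0]-.50)<.05)&(abs(W[:,1]-.06)<.05)
Q=W[m];print('pin top',len(Q),Q.mean(0),Q.min(0),Q.max(0))
E
python3 lev.py w9.png
```

```text
27.15 [0.51183418 0.07673773 0.1199692 ] [-1.79952786e+02 -1.39817065e-01 -9.81277450e+01] [ 30.4   9.  -24.6   0.2 -56.4 -38.6] 0.04559895538529429 [ 0.28775489 -0.17204083  0.43392999]
lever_pin 0.63 [324.6 252.4] [0.5138 0.0763 0.084 ]
lever_pivot 0.83 [272.5 163.7] [0.5345 0.0227 0.084 ]
pin top 845 [0.51366735 0.0765669  0.10184848] [0.50510092 0.06880227 0.09700354] [0.52256075 0.08602374 0.10415715]
```

View pics/w9.png

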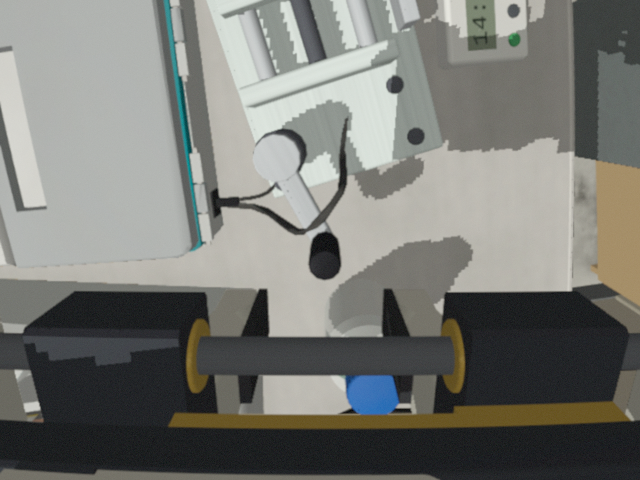

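Call:
jog_arm(travel=[[-0.0015, -0.004, 0.04], [-0.0015, -0.004, 0.09], [-0.0015, -0.004, 0.13], [-0.0015, -0.004, 0.16], [-0.0015, -0.004, 0.182], [-0.0015, -0.004, 0.182], [-0.0015, -0.004, 0.182], [-0.0015, -0.004, 0.182], [-0.0015, -0.004, 0.182], [-0.0015, -0.004, 0.182]], dr=[[0, 0, 0], [0, 0, 0], [0, 0, 0], [0, 0, 0], [0, 0, 0], [0, 0, 0], [0, 0, 0], [0, 0, 0], [0, 0, 0], [0, 0, 0]], claw=[0.5, 0.5, 0.5, 0.5, 0.5, 0, 0, 0, 0, 0], newtons=20)

```text
time_s: 28.55
tcp_pos: [0.514, 0.0774, 0.0294]
eef_rot: [-179.9, -0.1, -98.0]
contact_force: [-4.6, 5.2, 4.9]
gripper_width: 0.0173
gripper_force: 20.0
```

Run:
```python
from h import *
s=r.get_state();print(s['gripper_width'],s['gripper_force'],s['contact_force'],s['tcp_pos'],s['eef_rot'])
pv=np.array([.536,.0222]);p0=np.array(s['tcp_pos']);R0=rot(s['eef_rot'])
q=np.array([.5138,.0772])-pv;h0=np.degrees(np.arctan2(q[1],q[0]));print(h0-98.8)
for a in np.linspace(0,1,9)[1:]*(71.6+2.5+98.8-h0):
    h=np.radians(h0+a);e=np.array([*(pv+np.linalg.norm(q)*np.array([np.cos(h),np.sin(h)])),.0])-np.array([.5138,.0772,0])
    print(round(a,1),np.round(R0.T@e/.5,4),round(-a/360,4))
```

```text
0.017274949455974263 20.00105381011963 [-4.57262382  5.16986519  4.89573355] [0.51401878 0.07743579 0.0293834 ] [-1.79930266e+02 -1.00182448e-01 -9.80134920e+01]
13.180794559310797
7.6 [ 0.0088  0.0131 -0.    ] -0.0212
15.2 [0.0192 0.0249 0.    ] -0.0423
22.8 [0.0311 0.0352 0.    ] -0.0635
30.5 [0.0442 0.0439 0.    ] -0.0846
38.1 [0.0584 0.0507 0.    ] -0.1058
45.7 [0.0734 0.0556 0.0001] -0.1269
53.3 [0.0889 0.0585 0.0001] -0.1481
60.9 [1.046e-01 5.930e-02 1.000e-04] -0.1692
```

Call:
jog_arm(travel=[[0.0045, 0.0066, 0], [0.0088, 0.0131, 0], [0.014, 0.019, 0], [0.0192, 0.0249, 0], [0.0311, 0.0352, 0], [0.0442, 0.0439, 0], [0.0584, 0.0507, 0], [0.0734, 0.0556, 0], [0.081, 0.0571, 0], [0.0889, 0.0585, 0]], dr=[[0, 0, -0.0106], [0, 0, -0.0212], [0, 0, -0.0317], [0, 0, -0.0423], [0, 0, -0.0635], [0, 0, -0.0846], [0, 0, -0.1058], [0, 0, -0.1269], [0, 0, -0.1375], [0, 0, -0.1481]], claw=[0, 0, 0, 0, 0, 0, 0, 0, 0, 0])

```text
time_s: 29.8
tcp_pos: [0.4761, 0.0369, 0.0292]
eef_rot: [179.8, 0.0, -44.6]
contact_force: [-14.0, 6.6, 13.7]
gripper_width: 0.0176
gripper_force: 20.0
```

Run:
```python
from h import *
s=r.get_state();print(s['gripper_width'],s['gripper_force'],s['contact_force'],s['tcp_pos'],s['eef_rot'])
pv=np.array([.536,.0222]);p0=np.array(s['tcp_pos']);R0=rot(s['eef_rot'])
q=p0[:2]-pv;h0=np.degrees(np.arctan2(q[1],q[0]));print(h0-98.8,np.linalg.norm(q))
for t in (71.6,73.6,76):
    h=np.radians(t+98.8);e=np.array([*(pv+.0593*np.array([np.cos(h),np.sin(h)])),p0[2]])-p0
    print(t,np.round(R0.T@e/.5,4),round(-(t+98.8-h0)/360,4))
```

```text
0.017563295949775706 20.014845728874207 [-13.98083378   6.64110779  13.66983639] [0.47609274 0.03688128 0.02919295] [ 1.79757327e+02  2.14415314e-02 -4.45975585e+01]
67.43008720877849 0.061679974480547836
71.6 [0.0088 0.0048 0.    ] -0.0116
73.6 [0.0112 0.0082 0.    ] -0.0171
76 [0.0143 0.0121 0.    ] -0.0238
```

Call:
jog_arm(travel=[[0.0045, 0.0025, 0], [0.0088, 0.0048, 0], [0.0112, 0.0082, 0], [0.0125, 0.01, 0], [0.0125, 0.01, 0], [0.0125, 0.01, 0], [0.0125, 0.01, 0], [0.0125, 0.01, 0], [0.0125, 0.01, 0], [0.0125, 0.01, 0]], dr=[[0, 0, -0.006], [0, 0, -0.0116], [0, 0, -0.0171], [0, 0, -0.02], [0, 0, -0.02], [0, 0, -0.02], [0, 0, -0.02], [0, 0, -0.02], [0, 0, -0.02], [0, 0, -0.02]], claw=[0, 0, 0, 0, 0, 0, 0, 0, 0, 0])

```text
time_s: 31.05
tcp_pos: [0.4754, 0.0293, 0.0288]
eef_rot: [179.7, 0.2, -37.6]
contact_force: [-20.7, 13.1, 16.2]
gripper_width: 0.0175
gripper_force: 20.0
```

Call:
jog_arm(travel=[[0, 0, 0], [0, 0, 0], [0, 0, 0], [0, 0, -0.06], [0, 0, -0.12], [0, 0, -0.2], [0, 0, -0.24], [0, 0, -0.24], [0, 0, -0.24], [0, 0, -0.24]], dr=[[0, 0, 0], [0, 0, 0], [0, 0, 0], [0, 0, 0], [0, 0, 0], [0, 0, 0], [0, 0, 0], [0, 0, 0], [0, 0, 0], [0, 0, 0]], claw=[0.4, 0.4, 0.4, 0.5, 0.5, 0.5, 0.5, 0.5, 0.5, 0.5])

```text
time_s: 32.3
tcp_pos: [0.4791, 0.0291, 0.1481]
eef_rot: [179.8, -0.1, -37.5]
contact_force: [-0.2, 1.1, 0.8]
gripper_width: 0.0438
gripper_force: 0.0
```

```bash
python3 lev.py w10.png
python3 - <<'E'
from h import *
go([.5127,-.1204,.1383+.03],rot([180,0,-171.2]))
E
```

```text
32.3 [0.47908653 0.02912591 0.14805289] [ 1.79810379e+02 -5.85965038e-02 -3.75165300e+01] [ 27.2   3.9 -26.5   0.2 -59.7  25.2] 0.0438439047274211 [-0.19520076  1.10838192  0.75266933]
lever_pin 0.82 [327.6 245.6] [0.4765 0.0303 0.084 ]
lever_pivot 0.86 [279.7 167.3] [0.5334 0.0232 0.084 ]
pin top 667 [0.47647797 0.03013559 0.10175732] [0.4668457  0.02185821 0.09700125] [0.48439884 0.03955695 0.10507373]
travel [ 0.2352  0.197  -0.0389] dr [-0.     -0.0006  0.3714] rows>= 12.5
```

Call:
jog_arm(travel=[[-0.0056, 0.0013, 0.08], [-0.0056, 0.0013, 0.16], [-0.0056, 0.0013, 0.21], [-0.0056, 0.0013, 0.236], [-0.0056, 0.0013, 0.236], [-0.0056, 0.0013, 0.236], [-0.0056, 0.0013, 0.236], [-0.0056, 0.0013, 0.236], [-0.0056, 0.0013, 0.236], [-0.0056, 0.0013, 0.236]], dr=[[0, 0, 0], [0, 0, 0], [0, 0, 0], [0, 0, 0], [0, 0, 0], [0, 0, 0], [0, 0, 0], [0, 0, 0], [0, 0, 0], [0, 0, 0]], claw=[0.5, 0.5, 0.5, 0.5, 0.3, 0, 0, 0, 0, 0], newtons=15)

```text
time_s: 33.7
tcp_pos: [0.4769, 0.0302, 0.0317]
eef_rot: [179.9, -0.1, -37.5]
contact_force: [-4.2, -0.1, 7.9]
gripper_width: 0.0175
gripper_force: 15.0
```

Call:
jog_arm(travel=[[0, 0, 0], [0.001, 0.002, 0], [0.002, 0.004, 0], [0.003, 0.006, 0], [0.0038, 0.007, 0], [0.0038, 0.007, 0], [0.0038, 0.007, 0], [0.0038, 0.007, 0], [0.0038, 0.007, 0], [0.0038, 0.007, 0]], dr=[[0, 0, 0], [0, 0, 0], [0, 0, 0], [0, 0, 0], [0, 0, 0], [0, 0, 0], [0, 0, 0], [0, 0, 0], [0, 0, 0], [0, 0, 0]], claw=[0, 0, 0, 0, 0, 0, 0, 0, 0, 0])

```text
time_s: 34.95
tcp_pos: [0.4768, 0.0286, 0.0317]
eef_rot: [-179.9, -0.1, -37.5]
contact_force: [-7.4, 12.8, 6.8]
gripper_width: 0.0178
gripper_force: 15.0
```

Call:
jog_arm(travel=[[0, 0, 0], [0, 0, 0], [0, 0, 0], [0, 0, -0.06], [0, 0, -0.12], [0, 0, -0.2], [0, 0, -0.26], [0, 0, -0.28], [0, 0, -0.28], [0, 0, -0.28]], dr=[[0, 0, 0], [0, 0, 0], [0, 0, 0], [0, 0, 0], [0, 0, 0], [0, 0, 0], [0, 0, 0], [0, 0, 0], [0, 0, 0], [0, 0, 0]], claw=[0.4, 0.4, 0.4, 0.5, 0.5, 0.5, 0.5, 0.5, 0.5, 0.5])

```text
time_s: 36.2
tcp_pos: [0.4756, 0.0265, 0.1698]
eef_rot: [179.8, -0.0, -37.5]
contact_force: [0.1, -0.7, -0.3]
gripper_width: 0.0437
gripper_force: 0.0
```

```bash
python3 lev.py w11.png
python3 - <<'E'
from h import *
go([.5127,-.1204,.16],rot([180,0,-171.2]))
E
```

```text
36.2 [0.47564929 0.02646033 0.16977728] [ 1.79806232e+02 -4.21584102e-02 -3.75214017e+01] [ 27.    2.4 -25.1   0.1 -62.7  25.4] 0.04365843182179225 [ 0.11744649 -0.70693534 -0.30192674]
lever_pin 0.7 [322.2 237.3] [0.4747 0.0309 0.084 ]
lever_pivot 0.58 [276.3 158.7] [0.535  0.0221 0.084 ]
lever_pivot 0.47 [319.2 232.6] [0.4785 0.0305 0.084 ]
pin top 572 [0.47634486 0.03014836 0.10174467] [0.46727665 0.02204461 0.09728723] [0.48450851 0.0395271  0.1043047 ]
travel [0.2373 0.1882 0.021 ] dr [ 1.000e-04 -7.000e-04  3.714e-01] rows>= 12.5
```

Pin unchanged, so it is at its stop. A final check of the fins.

Call:
jog_arm(travel=[[0.237, 0.188, 0.02], [0.237, 0.188, 0.02], [0.237, 0.188, 0.02], [0.237, 0.188, 0.02], [0.237, 0.188, 0.02], [0.237, 0.188, 0.02], [0.237, 0.188, 0.02], [0.237, 0.188, 0.02], [0.237, 0.188, 0.02], [0.237, 0.188, 0.02]], dr=[[0, 0, 0.3714], [0, 0, 0.3714], [0, 0, 0.3714], [0, 0, 0.3714], [0, 0, 0.3714], [0, 0, 0.3714], [0, 0, 0.3714], [0, 0, 0.3714], [0, 0, 0.3714], [0, 0, 0.3714]], claw=[0.5, 0.5, 0.5, 0.5, 0.5, 0.5, 0.5, 0.5, 0.5, 0.5])

```text
time_s: 37.6
tcp_pos: [0.5129, -0.12, 0.1607]
eef_rot: [-179.9, -0.1, -145.3]
contact_force: [-0.3, 0.7, -0.1]
gripper_width: 0.0436
gripper_force: 0.0
```

Call:
jog_arm(travel=[[0, 0, 0], [0, 0, 0], [0, 0, 0], [0, 0, 0], [0, 0, 0], [0, 0, 0], [0, 0, 0], [0, 0, 0], [0, 0, 0], [0, 0, 0]], dr=[[0, 0, 0.075], [0, 0, 0.075], [0, 0, 0.075], [0, 0, 0.075], [0, 0, 0.075], [0, 0, 0.075], [0, 0, 0.075], [0, 0, 0.075], [0, 0, 0.075], [0, 0, 0.075]], claw=[0.5, 0.5, 0.5, 0.5, 0.5, 0.5, 0.5, 0.5, 0.5, 0.5])

```text
time_s: 38.85
tcp_pos: [0.5132, -0.12, 0.1615]
eef_rot: [-179.9, 0.0, -171.9]
contact_force: [0.4, 1.1, -0.9]
gripper_width: 0.0437
gripper_force: 0.0
```

```bash
python3 fit.py | head -3; python3 fins.py w12.png
```

```text
[ 0  0  0  0  0  0  0  7 25 29 25 16 27 29 24 17  0  0  0  0  0  0  0  0
  0  0]
91 -0.006528463643786196 0.0031183794489649127 Y [-0.00602326 -0.00454992 -0.00259149] -0.004316740312928
38.9 [-0.17772968 -0.12687975 -0.10796797] 0.04373437775394679 [  8.3   7.7 -20.2   0.2 -62.  -90.3]
tool angle cw 0.8447930105420273
tongue 0.7 [304.5 227.5] [ 0.5193 -0.1345  0.06  ] stage y -0.2123
tongue 0.47 [437.6  69.8] [ 0.4005 -0.0617  0.06  ] stage y -0.1222
pointer 0.93 [318.3 157.8] [ 0.4682 -0.1314  0.066 ] stage y -0.2015
index_fin 0.96 [319.7 142.8] [ 0.4583 -0.1318  0.066 ] stage y -0.2004
lever_pin 0.83 [557.3 205.8] [0.4743 0.0298 0.084 ] stage y -0.0431
lever_pivot 0.61 [522.5 290.9] [0.5368 0.0227 0.084 ] stage y -0.0597
diff -0.0011029096322084442
```

```bash
python3 fit.py | sed -n 3p; python3 -c "
from plant import r
print(r.close_job())"
```

```text
92 -0.0061356215168328725 0.0031894992533749154 Y [-0.00605094 -0.00454672 -0.00257343] -0.004338686300312834
the job is handed in; nothing more can be done
None
```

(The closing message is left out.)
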